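# Tighten the front thru-axle and close its lever

### The job

The fork lies on its side in the vice with the front hub in place, and the thru-axle is only part-way in. Screw the axle in clockwise by its upright lever until it is snug, firm but not wrenched tight, then fold the lever down flat until it stays closed. Do not knock the fork, and leave the things lying on the bench where they are.

Things in the scene. Friction and masses are not known exactly. Their poses are not given: they have to be found in the camera images.
- axle_head (a point): Centre of the underside of the axle's bare-aluminium flange, on the axle's upright axis (z up; y in line with the lever's pin while nothing twists the axle). Flange 25 mm across, 4 mm thick. It stands 0.5 to 1.1 mm above the dropout and comes down 1.5 mm for each turn. Right-hand thread: clockwise from above goes in. A third to three quarters of a turn is left to go, different each time.
- dropout_seat (a point): Centre of the top face of the fork's upper dropout, on the axle's axis, 165 mm above the bench, where the head seats. z up, x along the fork towards its crown. A hub 100 mm tall with a brake disc of 160 mm is below, between the legs. Within 110 mm of the axle the upper leg's top is only 3 mm higher than this point.
- fork_leg (a point): Point on the centre line of the blue fork's upper leg, 100 mm from the axle, 158 mm above the bench. The fork lies on its side: two legs 20 to 28 mm thick, one above the other, run from the axle past here to the crown 375 mm from the axle, nowhere higher than 177 mm above the bench. Beyond it the steerer is held in a grey bench vice 140 mm high, 505 mm from the axle.
- lever_pin (a point): The lever's cross pin, on the axle's axis, 13 mm above the underside of the head. Its axes move with the lever: y along the pin, z along the lever towards its tip, x the way the lever folds (which turns with the axle).
- lever_mid (a point): Middle of the flat of the upright aluminium lever, 40 mm from the pin, on the axle's axis: grip it here from above, turn it to turn the axle. Axes as lever_pin; 9 mm thick (x), 20 mm wide (y), flat 11 to 60 mm from the pin. The axle runs at 0.16 N m; once its head is down, torque rises 3 N m per rad. Snug: 0.4 to 0.6 N m in all; 0.8 is too tight. Let go, it springs back a little and stays snug.
- lever_tip (a point): End of the lever, 75 mm from the pin. The last 15 mm are thinned to 5.5 mm, cut away on the lever's back (pushing) side; the side it folds to (x of lever_pin) stays flat and has a dark hollow. A small lip on the axle's head also points to the side it folds to.
- lever (a joint): Fold angle of the lever: 0 upright (open), 1.57 flat (closed, a stop), along x of lever_pin. Its cam's friction, 0.32 N m about the pin, holds it wherever it is left, open or shut. The moment to close it rises steadily to 0.6 N m at 1.57 (6 N at first, 10 N at the end, pushed on its back 60 mm from the pin).
- tub_mid (a point): Middle of a closed grease tub, 60 mm across, 55 mm high, on the bench. Leave it alone.
- spanner_grip (a point): Grip of a steel spanner 170 mm long lying on the bench along its x. Leave it alone.
- bearing_mid (a point): Middle of a steel bearing ring, 42 mm across, 8 mm high, on the bench. Leave it alone.

How it is judged:
On the way, in this order (a step that is already met when the one before it is completed fails the run):
1. the axle is screwed in snug: its head down on the dropout and the lever turned against it with 0.33 N m or more (0.11 rad of twist), the lever still open (angle between the y axis of axle_head and the y axis of lever_pin, either way round above 0.11 rad and z of axle_head in the frame of dropout_seat below 0.0001 m and value of joint lever below 0.4 rad).
2. the lever is folded flat, the axle still snug (value of joint lever above 1.45 rad and z of axle_head in the frame of dropout_seat below 0.0001 m), for 0.2 s.
At the end, for the whole second after the job is handed in: The axle's head is down on the upper dropout (within 0.1 mm, a fifteenth of a turn), the lever lies closed within 0.12 rad of flat and stays so when let go, and tub, spanner and bearing are within 30 mm of where they were (all of step 2 and distance of each of tub_mid, spanner_grip, bearing_mid from where it was at the start of the episode below 0.03 m); the robot touches nothing.
It fails at once if the axle is wrenched (twisted with more than 0.8 N m) (angle between the y axis of axle_head and the y axis of lever_pin, either way round above 0.267 rad).
It fails at once if the robot knocks or leans on the fork, hub or vice with more than 20 N (contact force between any of the fingers, the arm and fork above 20 N).
It fails at once if a bystander is pushed away (distance of any of tub_mid, spanner_grip, bearing_mid from where it was at the start of the episode above 0.03 m).
It also fails if it takes over 72 s, if anything falls off the work surface, if the arm or the gripper's body presses on something with over 40 N, if the wrist force passes 120 N, or if a joint passes its speed limit or range.

### The arm

A 6-joint arm with a two-finger parallel gripper is mounted at the origin on the work surface. World frame = base frame: x ahead of the robot, y to its left, z up, the work surface at z = 0. Lengths are in m, angles in rad, forces in N, time in s.
With the tool pointing down it reaches from about 0.275 to 0.875 m from the base axis. Payload 12.5 kg.
Tool frame: the origin (TCP) lies on the centre line of the jaws, within the pads' length; the fingertips stand finger_overhang ahead of it and the grasp point (between the pads) lies 11 mm behind it (finger_overhang is the distance from the TCP to the fingertips, in m); z points along the fingers, y is the direction in which the jaws open and shut (so a half turn about z gives the same grasp; the last joint's range is limited). The gripper opens to 85 mm and grips with 20 to 120 N. Pads are 22 mm wide; open, the fingers measure 114 mm over their backs; the gripper's body (76 mm by 85 mm) begins 54 mm behind the grasp point. The pads swing forward as they close: fully open they stand 13 mm farther back than shut.
Start: joints at [-1.274, 0.351, 1.652, -0, 1.139, -0.085], TCP at [0.205, -0.51, 0.239] pointing down, gripper open.
Joint ranges: [-2.75, 2.75], [-0.79, 2.1], [0.01, 2.65], [-1.57, 4.71], [0.07, 3.14], [-2.87, 2.87]. Speed limits (rad/s): [2.22, 2.22, 2.79, 3.14, 3.14, 3.14].

### API

Orientations are given as [roll, pitch, yaw] about the fixed x, y, z axes, in that order (R = Rz(yaw) Ry(pitch) Rx(roll)).
In Python, from cell import * gives the robot as it stands.
- The arm moves only by the shell command python3 -m crank 'ROWS' [OPENING] [FORCE]. ROWS is JSON, a list of rows, each a list of 2 entries, a list of its own where there are three numbers: the shift along the tool's x, y, z in mm, then the turn about the tool's z in degrees. In form: [[[x, y, z], turn], ...]. A call has 1 to 8 rows; each row is the pose to reach, as a shift and turn from the pose measured when the call began, along the tool's axes at that moment; what a row does not reach only later rows make up. A row lasts 1/10 s, in which the tool goes at most 50 mm and 8.59 degrees, less where a joint would pass 70% of its speed; a pose out of reach is approached as far as the arm can. A call with a gripper value outside its range is refused whole. OPENING is the closure, from -1 (fully open) to 1 (shut), so that 0 is half open, set as the call begins (- or left out, the last holds). The fingers move at their own pace and stop on an object; FORCE is the grip in N (left out, the last holds). Time passes only in rows, so rows that repeat a pose let the fingers close. It gives the time, the measured TCP pose, the force and the opening at its end, in the units of the state.
- read_state(): the state, without advancing time (a new reading comes with each control period).
- capture(name): name is "side" or "top" or "wrist"; returns (picture, depth): 384x512x3 uint8, red, green, blue; 384x512 float32, m along the optical axis (not along the pixel's ray), 0 where there is no reading.
- camera_model(name): a dict with "K" (3x3 intrinsics, pixels), "distortion" ([k1, k2, p1, p2, k3] as OpenCV has them; the pictures are not rectified), "extrinsics" (4x4, takes a point from camera to world coordinates); the wrist camera has in their place "T_tool_cam" (4x4, takes a point from camera to tool coordinates, whose origin is the TCP and whose axes are the flange's). Camera axes: x right, y down, z forward; pixel columns grow to the right and rows downward; lengths in m; the calibration is good to about 2 mm. A picture is of the moment at which its call begins: read the wrist's pose just before it. camera_model takes no time and is no camera call.
- finish_job(): hands the job in, once; it reports no verdict.
The state is a dict: "time_s": time; "q": joint angles; "dq": joint speeds; "effort": joint torques, N m; "tool_pos": TCP position; "eef_rot": TCP orientation; "contact_force": force on the tool from outside, world axes, zero at the start; "ft_torque": the same for the moment, N m; "grip_width": finger opening in m.
Only numpy, scipy, OpenCV 4.12 (cv2) and the standard library are available. Lean on these libraries where they do the work, as an engineer would, in place of code of your own. Each camera call takes 0.05 s, during which the arm holds its last target.

## Working session

There is one attempt and no reset: what is moved stays moved. The work goes in short steps, Python scripts to look and compute and a shell command to move; the robot and the scene stay as the last step left them, time stands still between calls to the robot, and variables do not carry over. Pictures are saved under pics/ and viewed, and the job is handed in when it is done.

```bash
ls; mkdir -p pics
cat > h.py <<'E'
from cell import *
import numpy as np, cv2
from scipy.spatial.transform import Rotation as R
def snap(name,tag):
    s=read_state(); im,d=capture(name); cv2.imwrite(f'pics/{tag}.png',im[:,:,::-1]); np.savez(f'pics/{tag}.npz',im=im,d=d,pos=s['tool_pos'],rot=s['eef_rot']); return im,d,s
E
python3 - <<'E'
from h import *
s=read_state(); print(s)
for n in ['side','top','wrist']:
    snap(n,n+'0'); print(n,camera_model(n))
E
```

```text
pics
{'time_s': 0.0, 'q': array([-1.27361242e+00,  3.51210424e-01,  1.65243396e+00, -1.93360453e-06,
        1.13911400e+00, -8.46098093e-02]), 'dq': array([-2.47524317e-04, -1.53454627e-04, -5.70081585e-04,  2.69088107e-05,
       -1.54263446e-03, -8.48339800e-05]), 'effort': array([ 3.11583935e-03, -5.06093431e+01, -2.91400731e+01,  9.08826610e-05,
        4.48883002e-03, -2.64044786e-05]), 'tool_pos': array([ 0.20484366, -0.51007555,  0.23876881]), 'eef_rot': array([-3.14043095e+00, -9.67653243e-05,  3.81794473e-01]), 'contact_force': array([-0.38838757,  0.03475424, -0.25679839]), 'ft_torque': array([ 0.06099855, -0.04774526,  0.02005902]), 'grip_width': 0.08566966483386435}
side {'K': array([[426.75840902,   0.        , 253.82368723],
       [  0.        , 426.75840902, 190.57983238],
       [  0.        ,   0.        ,   1.        ]]), 'distortion': array([-0.02117756,  0.        ,  0.        ,  0.        ,  0.        ]), 'extrinsics': array([[ 0.9847873 , -0.08218615,  0.15309937,  0.36129372],
       [-0.17330086, -0.52883443,  0.83084352, -0.70105023],
       [ 0.01268039, -
[... 520 characters left out ...]
395, -0.98370364,  1.07676728],
       [ 0.        ,  0.        ,  0.        ,  1.        ]])}
wrist {'K': array([[290.21104396,   0.        , 257.14490824],
       [  0.        , 290.21104396, 190.78737747],
       [  0.        ,   0.        ,   1.        ]]), 'distortion': array([0.01240613, 0.        , 0.        , 0.        , 0.        ]), 'T_tool_cam': array([[ 6.34692123e-04, -9.62970181e-01, -2.69607172e-01,
         6.90103192e-02],
       [ 9.99999708e-01,  7.25629576e-04, -2.37633540e-04,
         7.60500650e-04],
       [ 4.24468951e-04, -2.69606943e-01,  9.62970361e-01,
        -1.35207758e-01],
       [ 0.00000000e+00,  0.00000000e+00,  0.00000000e+00,
         1.00000000e+00]])}
```

View pics/side0.png

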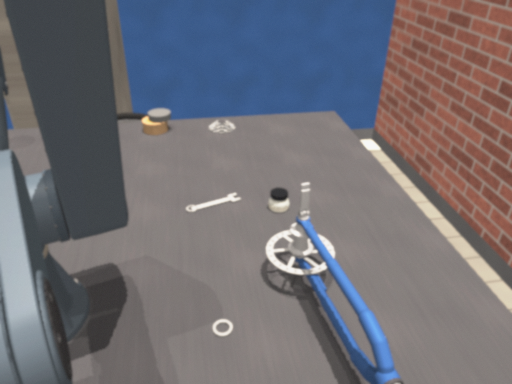

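View pics/top0.png

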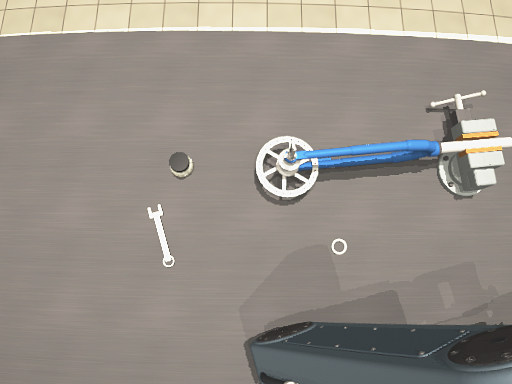

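View pics/wrist0.png

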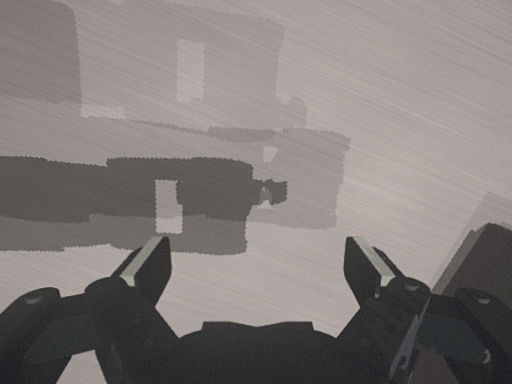

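Side view: lever upright at about (305,185–220), axle head near (300,230). In the top view, lever at (291,150), fork runs right (world −y) to the vice. I'll enlarge.

```bash
cat >> h.py <<'E'
def load(tag):
    return np.load(f'pics/{tag}.npz')
def ext(name,tag):
    m=camera_model(name)
    if name!='wrist': return m['K'],m['distortion'],np.array(m['extrinsics'])
    z=load(tag); T=np.eye(4); T[:3,:3]=R.from_euler('xyz',z['rot']).as_matrix(); T[:3,3]=z['pos']
    return m['K'],m['distortion'],T@m['T_tool_cam']
def ray(name,tag,u,v):
    K,D,E=ext(name,tag)
    p=cv2.undistortPoints(np.array([[[u,v]]],float),K,D)[0,0]
    return E[:3,3],E[:3,:3]@np.array([p[0],p[1],1])
def dep(name,tag,u,v):
    o,r=ray(name,tag,u,v); return o+r*load(tag)['d'][int(round(v)),int(round(u))]
def tri(*a):
    A=np.zeros((3,3));b=np.zeros(3);L=[]
    for n,t,u,v in a:
        o,r=ray(n,t,u,v); r=r/np.linalg.norm(r); P=np.eye(3)-np.outer(r,r); A+=P;b+=P@o; L.append((o,r))
    x=np.linalg.solve(A,b); return x,[float(np.linalg.norm((np.eye(3)-np.outer(r,r))@(x-o))) for o,r in L]
def atz(name,tag,u,v,z):
    o,r=ray(name,tag,u,v); return o+r*(z-o[2])/r[2]
def proj(name,tag,X):
    K,D,E=ext(name,tag); Ei=np.linalg.inv(E)
    return cv2.projectPoints(np.atleast_2d(np.array(X,float)),cv2.Rodrigues(Ei[:3,:3])[0],Ei[:3,3],K,D)[0][:,0]
def crop(tag,u,v,w,h,s,out):
    im=cv2.imread(f'pics/{tag}.png')[v:v+h,u:u+w]
    cv2.imwrite(f'pics/{out}.png',cv2.resize(im,None,fx=s,fy=s,interpolation=cv2.INTER_CUBIC))
E
python3 - <<'E'
from h import *
crop('side0',265,170,80,80,8,'c1'); crop('top0',250,125,80,80,8,'c2')
for n,t,u,v in [('side','side0',305,186),('side','side0',305,205),('top','top0',291,150),('top','top0',291,144),('top','top0',291,157),('top','top0',390,148)]: print(u,v,dep(n,t,u,v))
E
```

```text
305 186 [0.61027214 0.04533162 0.24695457]
305 205 [0.61314016 0.04212028 0.19951994]
291 150 [0.60212536 0.04934792 0.22629725]
291 144 [0.60839407 0.051589   0.24931936]
291 157 [0.59670165 0.04576449 0.1901045 ]
390 148 [ 0.62934445 -0.19450943  0.16704691]
```

View pics/c1.png

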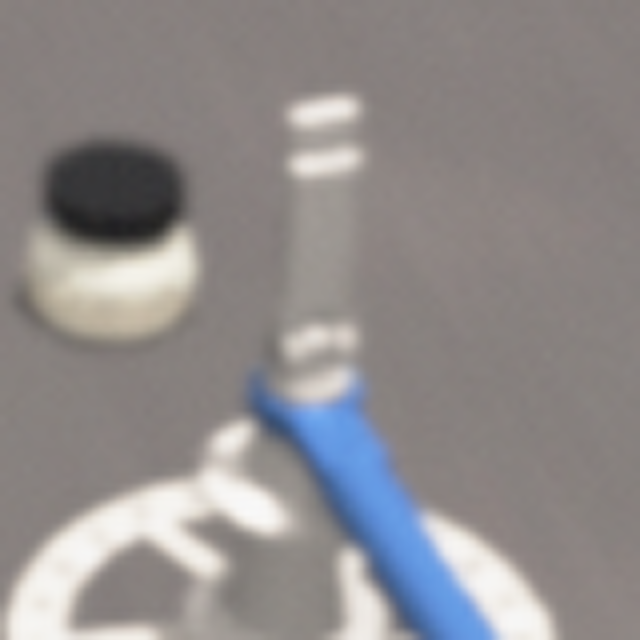

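View pics/c2.png

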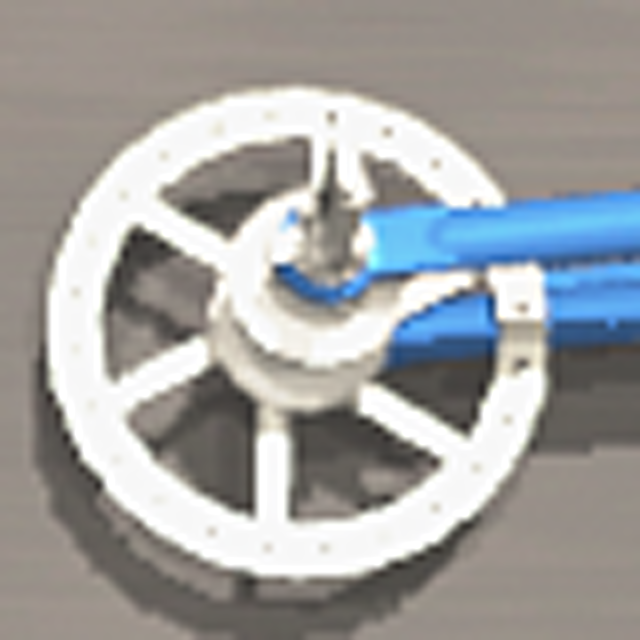

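Top and side depth agree: lever near (0.61, 0.047), tip height ~0.25. Moving the wrist camera above it.

```bash
python3 -m crank '[[[20,-10,-45],0],[[55,-35,-80],0],[[95,-63,-110],0],[[137,-91,-130],0],[[178,-119,-130],0],[[219,-147,-130],0],[[260,-175,-130],0],[[301,-202,-130],0]]'; python3 -m crank '[[[41,-27,0],0],[[82,-54,0],0],[[123,-82,0],0],[[164,-109,0],0],[[205,-137,0],0],[[243,-163,0],0],[[243,-163,0],0],[[243,-163,0],0]]'
python3 - <<'E'
from h import *
snap('wrist','w1'); s=read_state(); print(s['tool_pos'],s['eef_rot'],s['time_s'])
E
```

```text
time_s: 0.95
tool_pos: [0.4018, -0.22, 0.3692]
eef_rot: [-3.141, -0.0, 0.382]
contact_force: [-0.0, -0.9, 0.7]
grip_width: 0.0855
time_s: 1.75
tool_pos: [0.5666, 0.0223, 0.3687]
eef_rot: [-3.141, 0.001, 0.383]
contact_force: [-0.6, -1.0, 0.2]
grip_width: 0.0858
[0.5663287  0.02141714 0.36901522] [-3.14091696e+00  6.21134927e-04  3.81874331e-01] 1.8
```

View pics/w1.png

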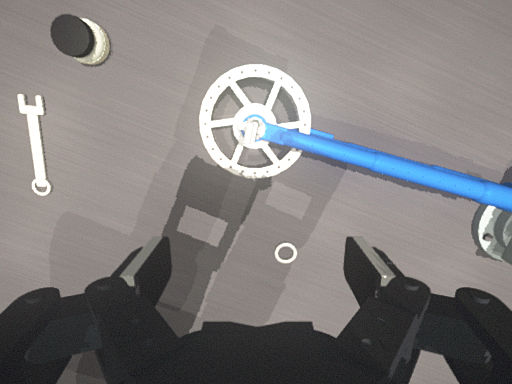

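Run:
```python
from h import *
crop('w1',215,95,80,70,10,'c3')
im,d=load('w1')['im'],load('w1')['d']
np.set_printoptions(linewidth=200,precision=3,suppress=True)
for u,v in [(252,128),(255,130),(258,128),(255,123),(255,135),(300,138)]: print(u,v,dep('wrist','w1',u,v))
```

```text
252 128 [0.615 0.046 0.253]
255 130 [0.614 0.043 0.24 ]
258 128 [0.614 0.04  0.202]
255 123 [0.619 0.045 0.239]
255 135 [0.61  0.041 0.24 ]
300 138 [ 0.62  -0.01   0.166]
```

View pics/c3.png

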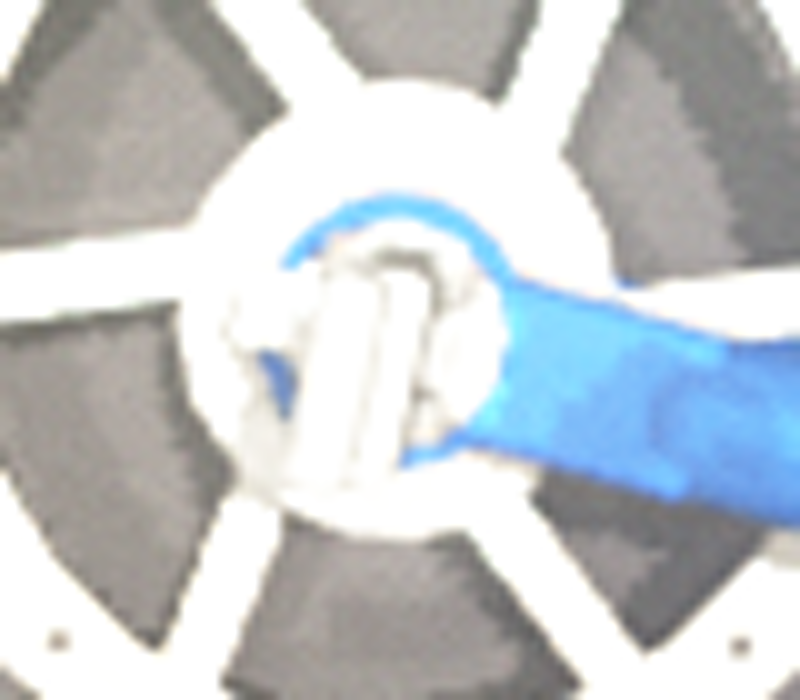

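Run:
```python
from h import *
f=lambda x,y:(215+x/10-.45,95+y/10-.45)
C={'TL':(325,272),'TR':(378,275),'BL':(290,480),'BR':(350,487)}
P={k:atz('wrist','w1',*f(*c),.253) for k,c in C.items()}
for k in P: print(k,P[k])
print('centre of tip',sum(P.values())/4)
S={'TR':(427,280),'BR':(398,480)}
for k,c in S.items(): print('step',k,atz('wrist','w1',*f(*c),.239))
d=(P['TL']+P['TR']-P['BL']-P['BR'])/2; print(d,np.linalg.norm(d),np.degrees(np.arctan2(d[1],d[0])))
# flange right edge, and fork axis
for uv in [(505,330),(270,300)]: print(atz('wrist','w1',*f(*uv),.17))
print(tri(('wrist','w1',*f(337,378)),('side','side0',265+325/8,170+110/8)))
```

```text
TL [0.61832131 0.05167609 0.253     ]
TR [0.61976354 0.04745225 0.253     ]
BL [0.60104973 0.04811667 0.253     ]
BR [0.60242405 0.04312726 0.253     ]
centre of tip [0.61038966 0.04759306 0.253     ]
step TR [0.62036229 0.04326279 0.239     ]
step BR [0.60303867 0.03909584 0.239     ]
[0.01730553 0.0039422  0.        ] 0.017748870800558966 12.833003669161132
[0.61578349 0.03201861 0.17      ]
[0.60894632 0.05772623 0.17      ]
(array([0.61110616, 0.04727214, 0.25150867]), [0.000720576544310572, 0.0007205765443106032])
```

The lever's step (cut away back) is on the image right (−y side) and the lip at left, so it folds toward +y now; width axis ≈13° from world x, axis ≈(0.611,0.0455). I'll turn the wrist to ~193° (most clockwise room) and take a second view.

```bash
python3 -m crank '[[[24,0,0],-8],[[48,0,0],-16],[[72,1,0],-24.5],[[95,1,0],-33],[[95,1,0],-41.5],[[95,1,0],-50],[[95,1,0],-58.5],[[95,1,0],-67]]'; python3 -m crank '[[[0,0,0],-8.5],[[0,0,0],-17],[[0,0,0],-25.5],[[0,0,0],-34],[[0,0,0],-42.5],[[0,0,0],-51],[[0,0,0],-59.5],[[0,0,0],-68]]';  python3 -m crank '[[[0,0,0],-8.5],[[0,0,0],-17],[[0,0,0],-25.5],[[0,0,0],-34],[[0,0,0],-36.5],[[0,0,0],-36.5]]'
python3 - <<'E'
from h import *
snap('wrist','w2'); s=read_state(); print(s['tool_pos'],s['eef_rot'],s['q'],s['time_s'])
print(proj('wrist','w2',[.611,.0455,.253]))
E
```

```text
time_s: 2.6
tool_pos: [0.6545, 0.0542, 0.3692]
eef_rot: [-3.141, -0.0, 1.555]
contact_force: [-0.2, 0.7, -0.6]
grip_width: 0.0851
time_s: 3.4
tool_pos: [0.654, 0.0525, 0.3696]
eef_rot: [-3.141, -0.001, 2.747]
contact_force: [-0.4, 0.0, -0.5]
grip_width: 0.0853
time_s: 4.0
tool_pos: [0.6536, 0.051, 0.3699]
eef_rot: [3.142, -0.001, -2.901]
contact_force: [1.0, 0.7, -0.2]
grip_width: 0.0852
[0.65369039 0.05120152 0.36988869] [ 3.14150883e+00 -5.31322039e-04 -2.90253574e+00] [ 7.20621457e-03  4.67522679e-01  1.16336331e+00 -4.05799922e-05
  1.51124303e+00 -1.80264458e+00] 4.05
[[263.40224227 139.51563553]]
```

View pics/w2.png

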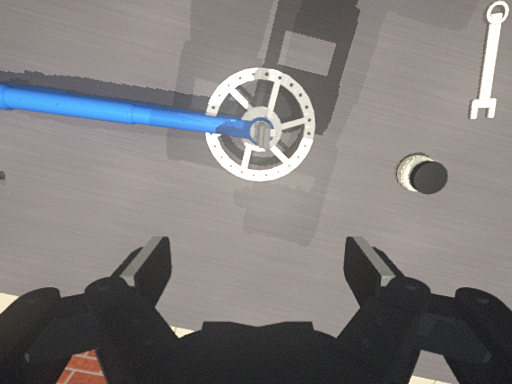

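Run:
```python
from h import *
crop('w2',220,95,80,70,10,'c4')
```

```text
(no output)
```

View pics/c4.png

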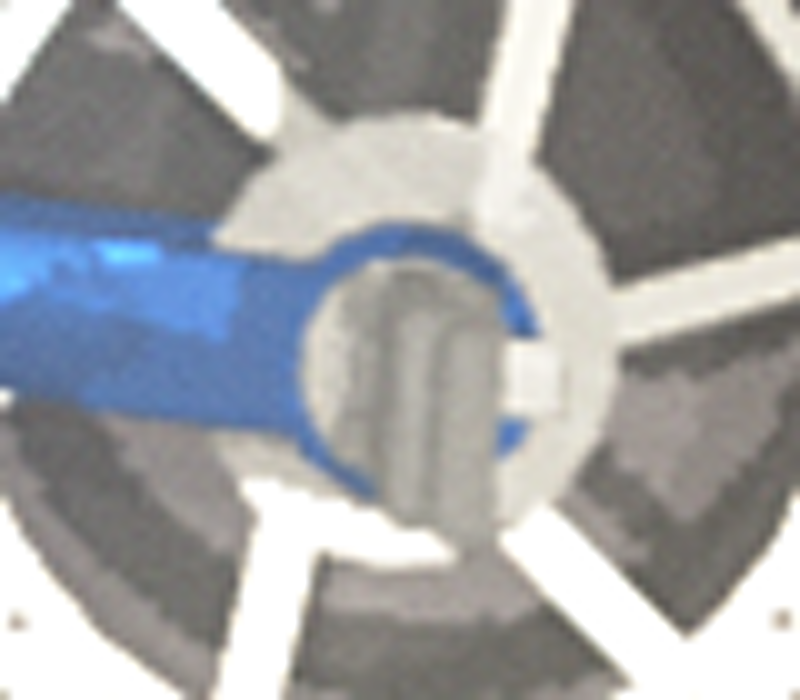

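Run:
```python
from h import *
f=lambda x,y:('wrist','w1',215+x/10-.45,95+y/10-.45)
g=lambda x,y:('wrist','w2',220+x/10-.45,95+y/10-.45)
A=[(325,272),(378,275),(290,480),(350,487)]; B=[(493,540),(435,530),(500,318),(443,325)]
P=[]
for a,b in zip(A,B):
    r=tri(f(*a),g(*b)); print(r); P.append(r[0])
print(np.mean(P,0))
Q=[atz(*g(*b),.253) for b in B]; print(Q,np.mean(Q,0)); d=Q[0]+Q[1]-Q[2]-Q[3]; print(np.degrees(np.arctan2(d[1],d[0])), np.linalg.norm(d)/2)
print('stepedge',[atz(*g(*b),.239) for b in [(390,300),(380,505)]])
print('flange', atz(*g(405,363),.17),atz(*f(400,330),.17), 'lip',atz(*g(535,375),.17))
```

```text
(array([0.61675392, 0.05188428, 0.25779718]), [0.00025426982569800953, 0.00025426982569794985])
(array([0.61790991, 0.04750425, 0.25024743]), [0.0005042245233473541, 0.0005042245233473868])
(array([0.59902463, 0.0483187 , 0.25084749]), [0.00035367427709272296, 0.00035367427709263286])
(array([0.60067073, 0.04347977, 0.25356568]), [0.00020033503255049585, 0.00020033503255051724])
[0.6085898  0.04779675 0.25311445]
[array([0.617378  , 0.05197699, 0.253     ]), array([0.61774072, 0.04688565, 0.253     ]), array([0.59904201, 0.04786581, 0.253     ]), array([0.60075982, 0.04330927, 0.253     ])] [0.60873014 0.04750943 0.253     ]
12.2802285581676 0.018071953906608436
stepedge [array([0.60044703, 0.03866677, 0.239     ]), array([0.61835292, 0.04215744, 0.239     ])]
flange [0.60986011 0.04310449 0.17      ] [0.60959143 0.04348595 0.17      ] lip [0.60763573 0.05774582 0.17      ]
```

```bash
python3 -c "from h import *; print(finger_overhang)"; python3 -m crank '[[[22,2,0],1],[[44,5,0],1],[[44,5,40],1],[[44,5,80],1],[[44,5,110],1],[[44,5,110],1]]' 0 80
python3 - <<'E'
from h import *
snap('wrist','w3');snap('side','s3'); s=read_state(); print(s['tool_pos'],s['eef_rot'],s['contact_force'],s['ft_torque'],s['grip_width'],s['time_s'])
crop('s3',230,130,160,120,5,'c5')
E
```

```text
0.008
time_s: 4.65
tool_pos: [0.6078, 0.045, 0.2562]
eef_rot: [3.14, -0.007, -2.922]
contact_force: [0.9, 0.1, -0.2]
grip_width: 0.0429
[0.60997438 0.04519389 0.26102744] [-3.14148046e+00  5.16090625e-05 -2.92144000e+00] [-0.13897042  0.06596616  1.1681765 ] [-0.02119427 -0.08687517  0.00428076] 0.042668099666394295 4.75
```

View pics/w3.png

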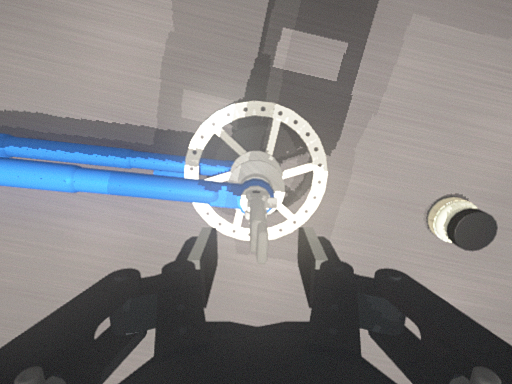

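View pics/c5.png

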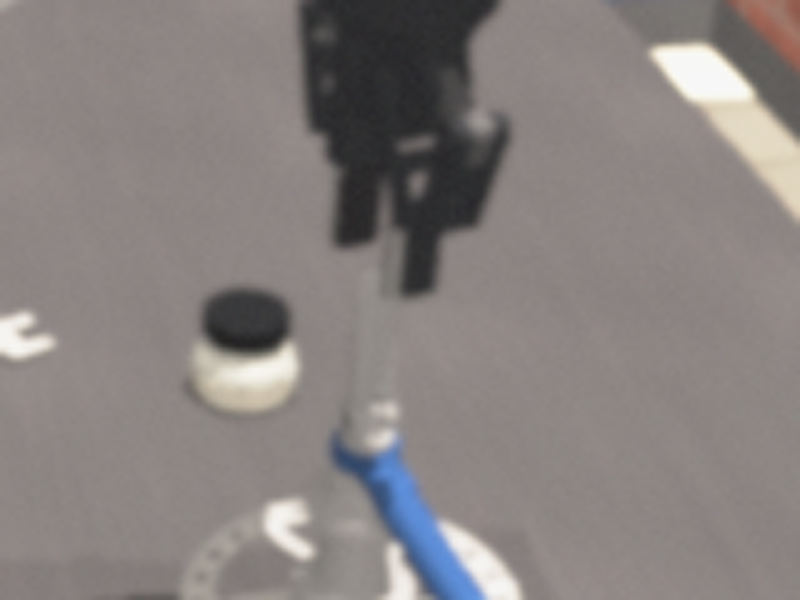

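Wrist view: lever tip (262,253) lies between the pads (≈205 and ≈310). Descend and close.

```bash
python3 -m crank '[[[0,0,24],0],[[0,0,48],0],[[0,0,48],0],[[0,0,48],0]]' 0 80;  python3 -c "
from h import *; s=read_state(); print(s['tool_pos'],s['eef_rot'],s['contact_force'],s['ft_torque'],s['time_s'])"; python3 -m crank '[[[0,0,0],0],[[0,0,0],0],[[0,0,0],0],[[0,0,0],0],[[0,0,0],0],[[0,0,0],0]]' 1 80
python3 - <<'E'
from h import *
snap('wrist','w4');snap('side','s4'); s=read_state(); print(s['tool_pos'],s['eef_rot'],s['contact_force'],s['ft_torque'],s['grip_width'],s['time_s'],s['q'])
crop('s4',230,130,160,120,5,'c6')
E
```

```text
time_s: 5.15
tool_pos: [0.6108, 0.0451, 0.2152]
eef_rot: [-3.141, 0.002, -2.922]
contact_force: [0.7, 0.4, 0.7]
grip_width: 0.0428
[0.61079937 0.04506567 0.21515617] [-3.14097945e+00  2.24155527e-03 -2.92194185e+00] [0.73892618 0.42536538 0.73546291] [ 0.01281378 -0.04494461  0.0259144 ] 5.15
time_s: 5.75
tool_pos: [0.6118, 0.0446, 0.217]
eef_rot: [-3.139, 0.005, -2.922]
contact_force: [1.2, -2.7, 7.8]
grip_width: 0.0076
[0.61180749 0.04459732 0.21699451] [-3.13922894  0.00552298 -2.92199098] [ 0.22724386 -2.68768981  6.72302156] [-0.73717413 -0.25928045 -0.13203324] 0.0078943766346376 5.85 [-2.65328285e-03  4.84932162e-01  1.50650996e+00 -1.19524569e-03
  1.14424265e+00 -1.79255346e+00]
```

View pics/w4.png

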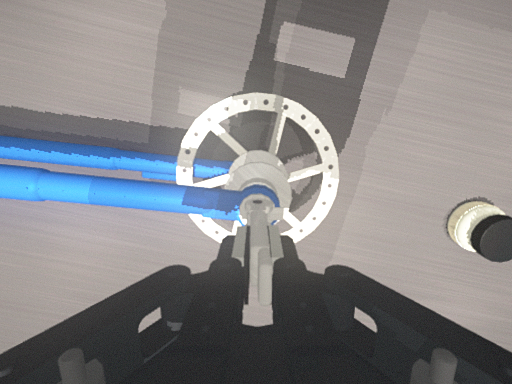

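View pics/c6.png

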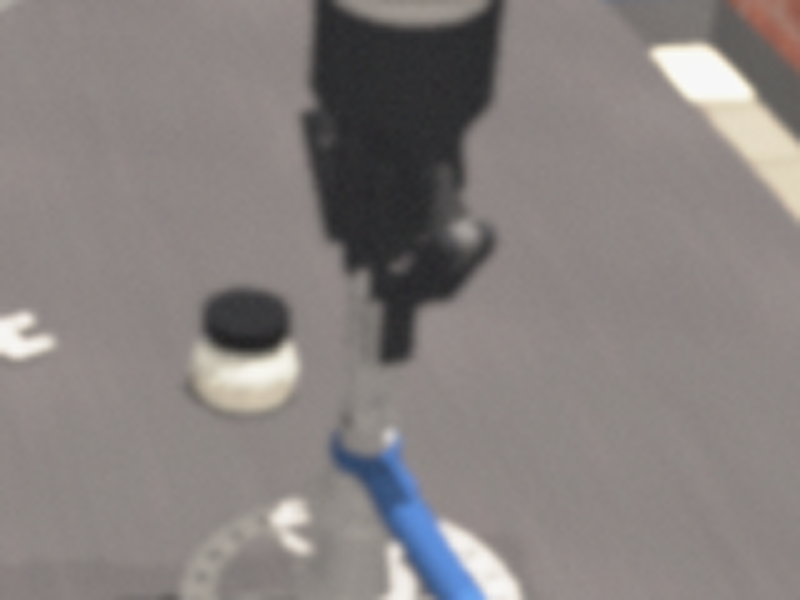

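```bash
cat > st.py <<'E'
from h import *
s=read_state(); q=s['eef_rot']
print('yaw',round(np.degrees(q[2]),2),'tilt',np.round(q[:2],4),'pos',np.round(s['tool_pos']*1000,1),'F',np.round(s['contact_force'],1),'M',np.round(s['ft_torque'],3),'w',round(s['grip_width']*1000,1),'q6',round(s['q'][5],3),'e6',round(s['effort'][5],3),'t',s['time_s'])
E
python3 -m crank '[[[0,0,0],4],[[0,0,0],10],[[0,0,0],16],[[0,0,0],22],[[0,0,0],28],[[0,0,0],28],[[0,0,0],28]]' ; python3 st.py
```

```text
time_s: 6.55
tool_pos: [0.6119, 0.0436, 0.2172]
eef_rot: [-3.14, 0.007, 2.873]
contact_force: [1.3, -4.8, -2.3]
grip_width: 0.0076
yaw 164.58 tilt [-3.1402  0.0066] pos [611.9  43.6 217.2] F [ 1.3 -4.8 -2.3] M [-1.286 -0.127  0.115] w 7.6 q6 -1.304 e6 0.257 t 6.55
```

```bash
python3 -m crank '[[[0,0,0],7],[[0,0,0],14],[[0,0,0],21],[[0,0,0],28],[[0,0,0],35],[[0,0,0],42],[[0,0,0],42]]' ; python3 st.py
```

```text
time_s: 7.25
tool_pos: [0.6112, 0.0423, 0.217]
eef_rot: [3.142, 0.007, 2.136]
contact_force: [-2.0, -7.6, -2.2]
grip_width: 0.0083
yaw 122.36 tilt [3.1416 0.0068] pos [611.2  42.3 217. ] F [-2.  -7.6 -2.2] M [-1.679  0.718  0.113] w 8.3 q6 -0.567 e6 1.698 t 7.25
```

Lateral force is growing because the grip is ~2 mm off the axle axis; the TCP path implies the axis at (609.8, 43.8) mm, matching the flange measurement. I'll add the circular motion.

```bash
python3 -m crank '[[[0,-0.3,0],7],[[0.1,-0.6,0],14],[[0.1,-0.9,0],21],[[0.1,-1.2,0],28],[[0.2,-1.5,0],35],[[0.2,-1.8,0],41],[[0.2,-1.8,0],41]]' ; python3 st.py
```

```text
time_s: 7.95
tool_pos: [0.6091, 0.0415, 0.2168]
eef_rot: [3.138, 0.005, 1.419]
contact_force: [0.5, -0.7, -4.4]
grip_width: 0.0077
yaw 81.28 tilt [3.1384 0.0054] pos [609.1  41.5 216.8] F [ 0.5 -0.7 -4.4] M [-0.095  0.391  0.136] w 7.7 q6 0.149 e6 1.667 t 7.95
```

```bash
python3 -m crank '[[[0,-0.1,0.1],3],[[0,-0.25,0.2],6],[[0,-0.25,0.2],6]]' >/dev/null; python3 st.py; python3 -m crank '[[[0,-0.1,0.1],3],[[0,-0.25,0.1],6],[[0,-0.25,0.1],6]]' >/dev/null; python3 st.py
```

```text
yaw 75.41 tilt [3.1381 0.0052] pos [608.8  41.5 216.7] F [ 1.1  0.3 -1.3] M [-0.045  0.375  0.126] w 8.0 q6 0.252 e6 0.897 t 8.25
yaw 69.55 tilt [3.1376 0.0048] pos [608.5  41.6 216.7] F [ 0.7 -1.  -1.4] M [0.066 0.251 0.154] w 7.7 q6 0.354 e6 0.891 t 8.55
```

```bash
cat > ok.py <<'E'
exec(open('st.py').read())
import sys; sys.exit(0 if s['ft_torque'][2]<0.21 and abs(s['contact_force'][:2]).max()<8 else 1)
E
python3 -m crank '[[[0,-0.1,0],3],[[0,-0.25,0.1],6],[[0,-0.25,0.1],6]]' >/dev/null; python3 ok.py && python3 -m crank '[[[0,-0.1,0],3],[[0,-0.25,0.1],6],[[0,-0.25,0.1],6]]' >/dev/null && python3 ok.py && python3 -m crank '[[[0,-0.1,0],3],[[0,-0.25,0.1],6],[[0,-0.25,0.1],6]]' >/dev/null && python3 ok.py && python3 -m crank '[[[0,-0.1,0],3],[[0,-0.25,0.1],6],[[0,-0.25,0.1],6]]' >/dev/null && python3 ok.py
```

```text
yaw 63.7 tilt [3.1371 0.0043] pos [608.3  41.7 216.7] F [ 0.2 -0.4 -3. ] M [0.024 0.27  0.111] w 7.5 q6 0.456 e6 0.891 t 8.85
yaw 57.87 tilt [3.1367 0.0038] pos [608.1  41.8 216.6] F [-0.  -0.6 -2.7] M [0.064 0.306 0.202] w 7.9 q6 0.558 e6 0.961 t 9.15
yaw 52.05 tilt [3.1362 0.0034] pos [607.9  41.9 216.6] F [-0.6 -1.4 -1.5] M [0.094 0.28  0.446] w 7.5 q6 0.66 e6 1.213 t 9.45
```

```bash
python3 -m crank '[[[0,0,0],0],[[0,0,0],0]]' >/dev/null; python3 ok.py;python3 -m crank '[[[0,0,0],0.5],[[0,0,0],0.5]]' >/dev/null; python3 ok.py
```

```text
yaw 52.21 tilt [3.1362 0.0035] pos [607.9  41.9 216.7] F [-0.4 -0.1 -1.1] M [0.126 0.307 0.436] w 7.6 q6 0.657 e6 0.372 t 9.65
yaw 51.75 tilt [3.1363 0.0034] pos [607.8  42.  216.6] F [ 0.5 -0.1 -2. ] M [0.085 0.288 0.45 ] w 7.6 q6 0.665 e6 0.524 t 9.85
```

Torque ≈0.45–0.48 N m, rise of ~0.32 over the running value; head is seated and snug. Release, raise and look.

```bash
python3 -m crank '[[[0,0,0],0],[[0,0,0],0],[[0,0,0],0]]' 0; python3 -m crank '[[[0,0,-40],0],[[0,0,-80],0],[[-20,0,-110],0],[[-45,0,-110],0],[[-45,0,-110],0],[[-45,0,-110],0]]'
python3 - <<'E'
from h import *
snap('wrist','w5');snap('side','s5');exec(open('st.py').read()); crop('w5',210,90,90,75,9,'c7'); crop('s5',265,170,80,80,7,'c8')
E
```

```text
time_s: 10.15
tool_pos: [0.608, 0.042, 0.2169]
eef_rot: [3.136, 0.003, 0.903]
contact_force: [-0.6, -0.5, -0.6]
grip_width: 0.0426
time_s: 10.75
tool_pos: [0.5799, 0.0072, 0.3271]
eef_rot: [3.136, 0.003, 0.902]
contact_force: [0.9, 0.2, -0.7]
grip_width: 0.0425
yaw 51.74 tilt [3.1365 0.0032] pos [580.1   7.7 326.5] F [-0.3  0.6 -0.9] M [-0.007 -0.012  0.052] w 42.6 q6 0.605 e6 0.001 t 10.85
```

View pics/w5.png

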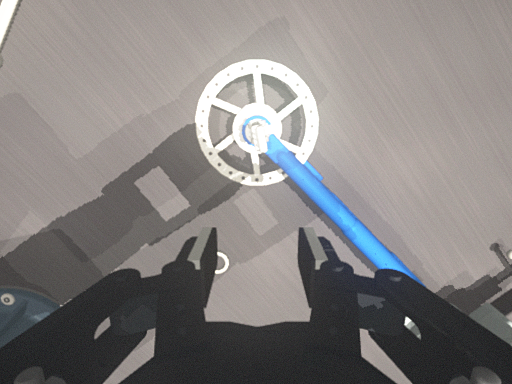

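View pics/c7.png

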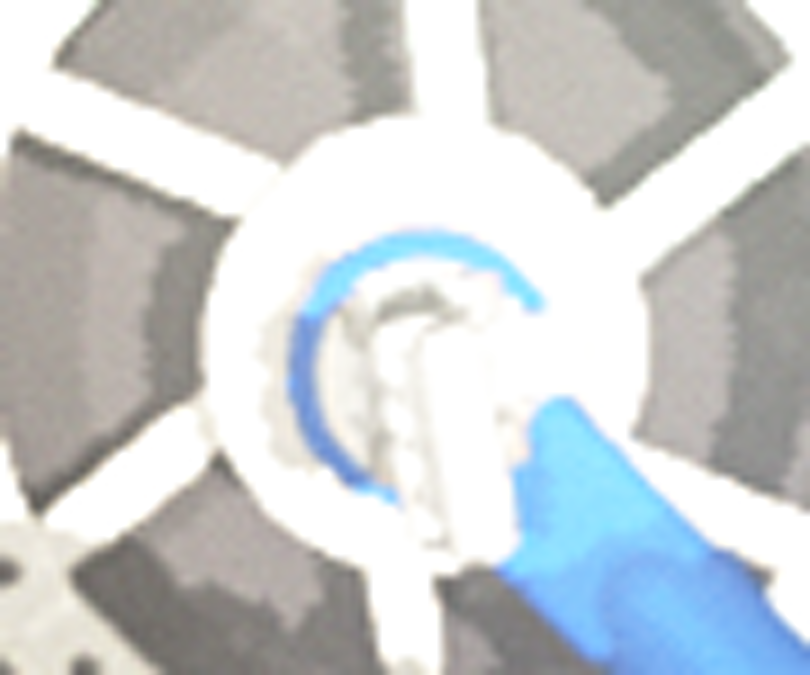

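View pics/c8.png

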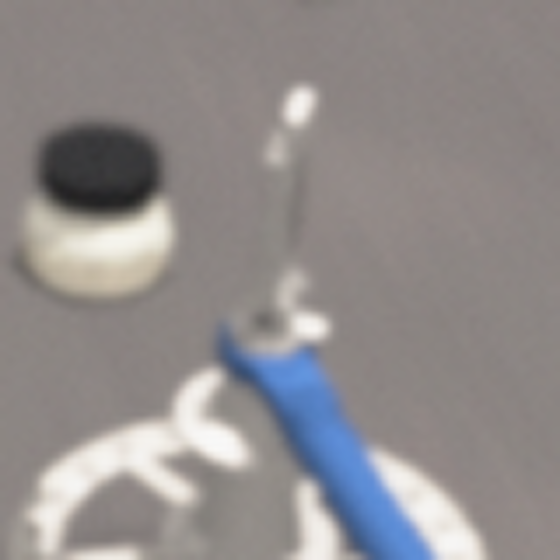

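Run:
```python
from h import *
g=lambda x,y:('wrist','w5',210+x/9-.45,90+y/9-.45)
B=[(425,325),(490,335),(455,562),(517,552)]
Q=[atz(*g(*b),.252) for b in B]; print(np.mean(Q,0)); d=(Q[0]+Q[1]-Q[2]-Q[3])/2; print(np.degrees(np.arctan2(d[1],d[0])), np.linalg.norm(d)); 
for i in (0,1):
  e=Q[i]-Q[i+2]; print(np.degrees(np.arctan2(e[1],e[0])))
print('flange', atz(*g(425,385),.169))
e=atz(*g(375,335),.238)-atz(*g(425,550),.238); print('step',np.degrees(np.arctan2(e[1],e[0])))
```

```text
[0.61347853 0.04191472 0.252     ]
59.21066639454984 0.018001225135218367
59.08828929242894
59.3442294702884
flange [0.60975009 0.04269505 0.169     ]
step 64.79806806194188
```

The lever is still upright; it sprang back ~8° (width axis ≈59–60°), so it folds along about −30°. I'll turn the closed gripper to yaw −30° and bring it behind the lever's back.

```bash
python3 -m crank '[[[10,-10,0],8],[[20,-20,0],16],[[30,-30,0],24],[[40,-39,0],32],[[40,-39,0],40],[[40,-39,0],48],[[40,-39,0],56],[[40,-39,0],64]]' 1 60; python3 -m crank '[[[0,0,0],8],[[0,0,0],16],[[0,0,0],18],[[0,0,0],18],[[0,0,0],18]]'; python3 st.py
```

```text
time_s: 11.65
tool_pos: [0.5745, 0.064, 0.3256]
eef_rot: [3.136, -0.002, -0.219]
contact_force: [0.1, 1.1, 0.5]
grip_width: 0.0003
time_s: 12.15
tool_pos: [0.5746, 0.0644, 0.3251]
eef_rot: [3.137, -0.003, -0.531]
contact_force: [0.3, -0.2, -0.3]
grip_width: 0.0
yaw -30.43 tilt [ 3.1371 -0.0032] pos [574.6  64.4 325.1] F [ 0.3 -0.2 -0.3] M [ 0.001 -0.021 -0.024] w 0.0 q6 2.137 e6 0.097 t 12.15
```

```bash
python3 -m crank '[[[0,0,40],0],[[0,0,84],0],[[0,0,84],0],[[0,0,84],0]]'
python3 - <<'E'
from h import *
snap('wrist','w6');snap('side','s6');snap('top','t6');exec(open('st.py').read()); crop('s6',230,130,160,120,5,'c9');crop('t6',240,100,120,90,6,'c10')
E
```

```text
time_s: 12.55
tool_pos: [0.5749, 0.0641, 0.242]
eef_rot: [3.137, -0.003, -0.53]
contact_force: [1.0, 0.2, 1.6]
grip_width: -0.0001
yaw -30.41 tilt [ 3.139  -0.0062] pos [575.7  64.1 243.5] F [-0.1 -0.3 -0.3] M [ 0.017 -0.031  0.026] w 0.0 q6 2.137 e6 -0.007 t 12.7
```

View pics/w6.png

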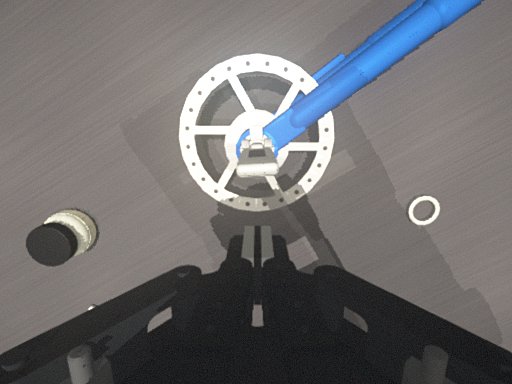

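View pics/c9.png

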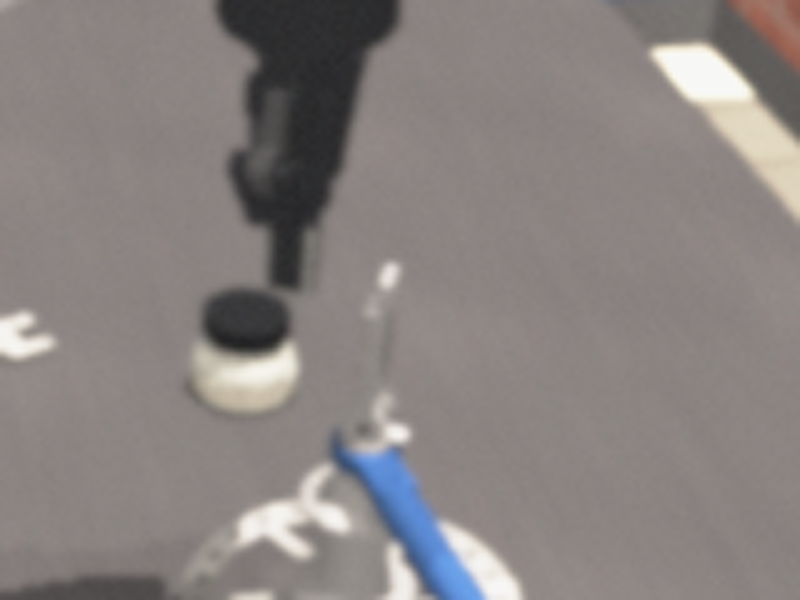

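```bash
python3 -m crank '[[[12,0,2.5],0],[[20,0,2.5],0],[[24,0,2.5],0],[[31,0,2.8],0],[[39,0,3.2],0],[[46,0,5],0],[[52.5,0,7.6],0],[[52.5,0,7.6],0]]'
python3 - <<'E'
from h import *
snap('side','s7');exec(open('st.py').read()); crop('s7',230,130,160,120,5,'c11')
E
```

```text
time_s: 13.5
tool_pos: [0.6214, 0.0375, 0.2363]
eef_rot: [3.14, -0.005, -0.531]
contact_force: [-3.8, 3.4, 4.5]
grip_width: -0.0004
yaw -30.42 tilt [ 3.1395 -0.0058] pos [621.2  37.7 236.4] F [-3.1  3.   3. ] M [0.536 0.339 0.065] w -0.1 q6 2.091 e6 -0.011 t 13.55
```

View pics/c11.png

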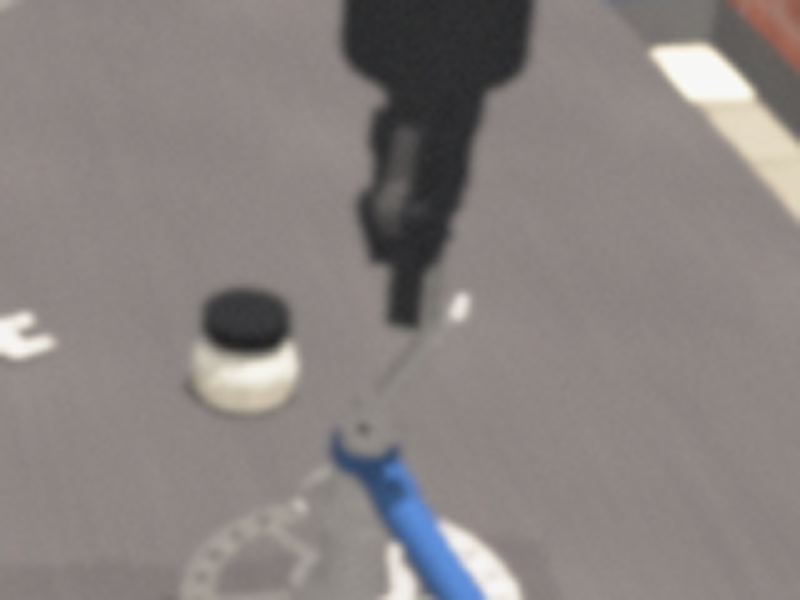

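```bash
python3 -m crank '[[[6.2,0,4.1],0],[[12,0,8.3],0],[[17.2,0,13.3],0],[[21.7,0,19],0],[[25.4,0,25.2],0],[[28.2,0,32],0],[[28.2,0,32],0]]'
python3 - <<'E'
from h import *
snap('side','s8');exec(open('st.py').read()); crop('s8',230,130,160,120,5,'c12')
E
```

```text
time_s: 14.25
tool_pos: [0.647, 0.0229, 0.2056]
eef_rot: [3.141, -0.01, -0.531]
contact_force: [1.0, 1.1, 8.5]
grip_width: -0.0001
yaw -30.42 tilt [ 3.1412 -0.0095] pos [646.9  23.  205.9] F [1.8 0.8 6.4] M [ 0.163 -0.415  0.024] w -0.1 q6 2.07 e6 0.005 t 14.3
```

View pics/c12.png

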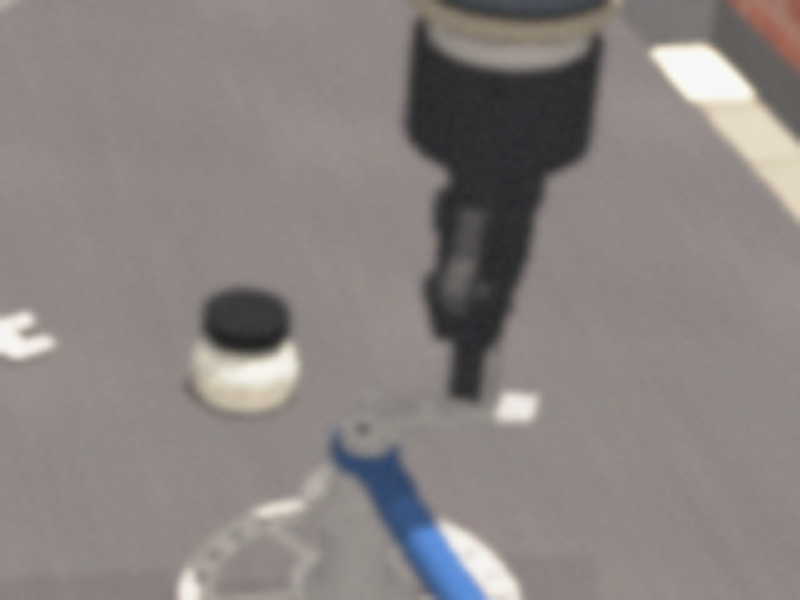

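```bash
python3 -m crank '[[[1,0,4],0],[[2,0,8],0],[[2.5,0,11.5],0],[[3,0,14.5],0],[[3,0,15.5],0],[[3,0,15.5],0],[[3,0,15.5],0]]'; python3 st.py
```

```text
time_s: 15.0
tool_pos: [0.6505, 0.0215, 0.192]
eef_rot: [-3.14, -0.012, -0.531]
contact_force: [-1.0, 2.3, 9.5]
grip_width: -0.0004
yaw -30.41 tilt [-3.1404 -0.0124] pos [650.5  21.5 192. ] F [-1.   2.3  9.5] M [0.35  0.042 0.012] w -0.4 q6 2.067 e6 0.01 t 15.0
```

```bash
python3 -m crank '[[[0,0,1.5],0],[[0,0,2.5],0],[[0,0,2.5],0],[[0,0,2.5],0]]'
python3 - <<'E'
from h import *
snap('side','s9');exec(open('st.py').read()); crop('s9',250,150,120,90,6,'c13')
E
```

```text
time_s: 15.4
tool_pos: [0.6509, 0.0218, 0.191]
eef_rot: [-3.139, -0.014, -0.531]
contact_force: [-4.2, 3.7, 11.1]
grip_width: 0.0003
yaw -30.4 tilt [-3.1393 -0.014 ] pos [650.9  21.8 191. ] F [-3.4  2.9 11. ] M [0.491 0.59  0.047] w -0.2 q6 2.067 e6 0.023 t 15.45
```

View pics/c13.png

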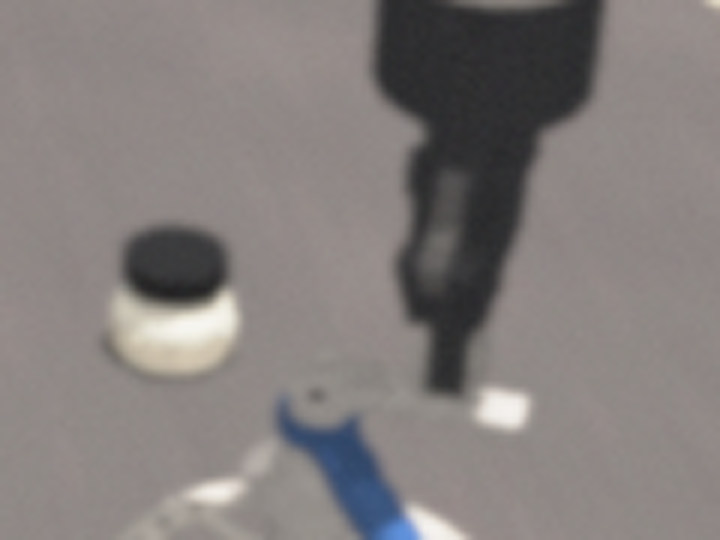

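```bash
python3 -m crank '[[[-1,0,2],0],[[-1,0,4],0],[[-1,0,4],0],[[-1,0,4],0]]'; python3 st.py
```

```text
time_s: 15.85
tool_pos: [0.6512, 0.0222, 0.1892]
eef_rot: [-3.138, -0.018, -0.531]
contact_force: [-0.4, 1.3, 12.8]
grip_width: -0.0003
yaw -30.4 tilt [-3.1375 -0.0178] pos [651.2  22.2 189.2] F [-0.4  1.3 12.8] M [0.207 0.238 0.002] w -0.3 q6 2.068 e6 0.004 t 15.85
```

```bash
python3 -m crank '[[[-1,0,1.5],0],[[-1,0,2.5],0],[[-1,0,2.5],0],[[-1,0,2.5],0]]'; python3 st.py
```

```text
time_s: 16.25
tool_pos: [0.6514, 0.0225, 0.1888]
eef_rot: [-3.136, -0.021, -0.53]
contact_force: [-1.4, 0.7, 13.0]
grip_width: 0.0001
yaw -30.39 tilt [-3.1361 -0.0214] pos [651.4  22.5 188.8] F [-1.4  0.7 13. ] M [0.165 0.373 0.06 ] w 0.1 q6 2.069 e6 0.016 t 16.25
```

It stopped moving at 13 N, at the expected flat height. Lift off and check from camera.

```bash
python3 -m crank '[[[0,0,-30],0],[[-20,0,-75],0],[[-50,0,-110],0],[[-75,0,-110],0],[[-75,0,-110],0],[[-75,0,-110],0]]'
python3 - <<'E'
from h import *
snap('side','s10');snap('wrist','w10');snap('top','t10');exec(open('st.py').read()); crop('s10',270,190,80,60,10,'c14');crop('w10',190,60,130,110,6,'c15')
for u in range(295,330,3):
  print(u,*[ '%.3f'%dep('side','s10',u,v)[2] for v in range(210,228,2)])
E
```

```text
time_s: 16.85
tool_pos: [0.5845, 0.061, 0.2971]
eef_rot: [-3.136, -0.022, -0.53]
contact_force: [1.1, -0.2, -0.2]
grip_width: 0.0001
yaw -30.43 tilt [-3.1367 -0.0207] pos [584.9  60.6 296.4] F [-0.1  0.1 -0.4] M [-0.029  0.029  0.044] w -0.1 q6 2.131 e6 -0.003 t 17.0
295 -0.001 0.001 -0.001 -0.001 0.000 -0.003 -0.000 0.135 0.141
298 0.002 -0.001 -0.001 0.168 0.168 0.165 0.159 0.150 0.147
301 0.185 0.185 0.180 0.175 0.170 0.169 0.165 0.162 0.151
304 0.183 0.185 0.182 0.177 0.172 0.168 0.165 0.164 0.163
307 0.182 0.180 0.182 0.178 0.168 0.165 0.163 0.164 0.165
310 0.182 0.183 0.183 0.180 0.177 0.000 0.002 0.166 0.167
313 0.000 0.183 0.182 0.181 0.177 0.001 0.003 0.001 0.001
316 -0.002 0.182 0.183 0.183 0.178 0.001 -0.000 -0.000 -0.001
319 0.002 0.184 0.182 0.184 0.179 -0.001 -0.001 0.001 0.001
322 -0.002 -0.001 0.184 0.182 0.181 0.175 -0.002 0.000 0.001
325 -0.000 -0.003 0.181 0.183 0.181 0.175 -0.000 -0.001 0.001
328 -0.001 0.002 0.182 0.183 0.182 0.177 0.001 -0.001 -0.002
```

View pics/c14.png

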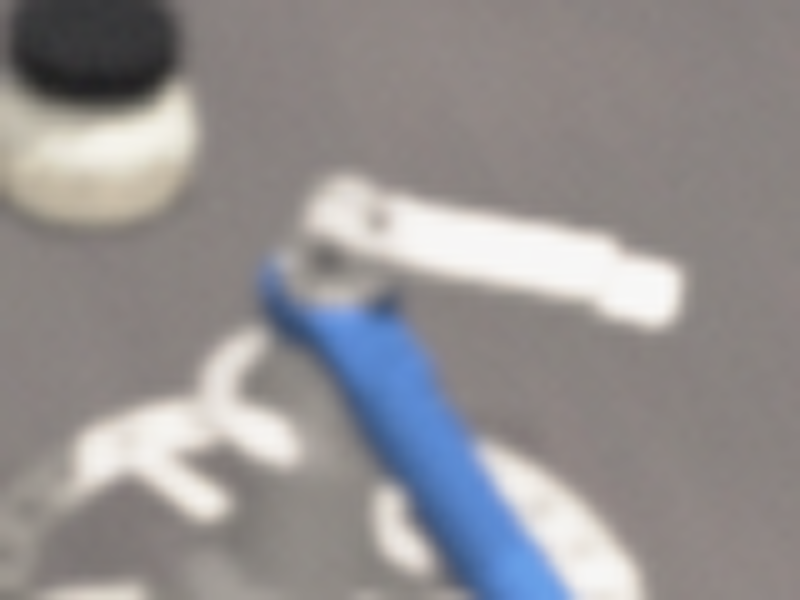

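View pics/c15.png

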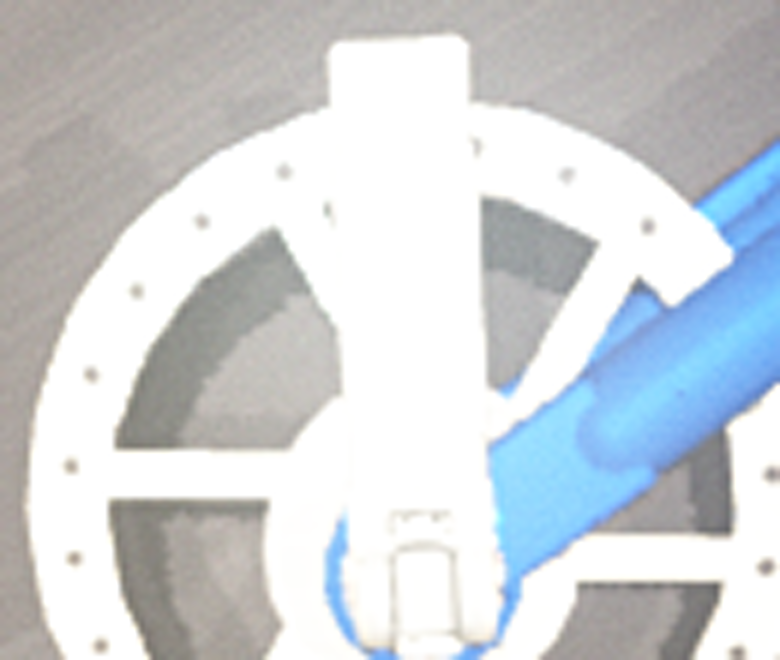

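View pics/w10.png

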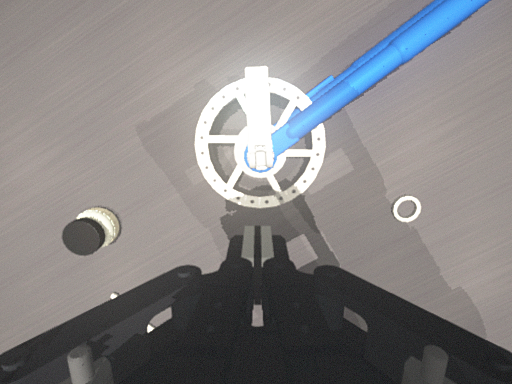

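Run:
```python
from h import *
f=np.array([np.cos(np.radians(-30)),np.sin(np.radians(-30))]); ax=np.array([.6098,.0433])
for tag,name,us,vs in (('w10','wrist',range(250,267),range(66,145)),('s10','side',range(308,331),range(208,222))):
  P=np.array([dep(name,tag,u,v) for u in us for v in vs]); s=(P[:,:2]-ax)@f; l=(P[:,:2]-ax)@np.array([-f[1],f[0]])
  k=(P[:,2]>.179)&(P[:,2]<.187)&(s>.016)&(s<.058)&(abs(l)<.008)
  p=np.polyfit(s[k],P[k,2],1); print(name,k.sum(),'slope',p[0],'z@0',p[1], 'mean',P[k,2].mean())
  for a in np.arange(.01,.08,.01):
    kk=(abs(s-a)<.005)&(abs(l)<.008)&(P[:,2]>.1); print(round(a,3),kk.sum(),np.round(np.median(P[kk,2]),4) if kk.any() else '')
a=load('top0')['im'].astype(int);b=load('t10')['im'].astype(int)
D=abs(a-b).sum(2); print('tub',D[145:185,165:200].mean(),'spanner',D[200:270,140:180].mean(),'bearing',D[235:258,328:352].mean())
```

```text
wrist 808 slope 0.002491324504175398 z@0 0.1830238706796132 mean 0.18311714629414041
0.01 44 0.1829
0.02 180 0.183
0.03 181 0.1831
0.04 213 0.1831
0.05 198 0.1832
0.06 200 0.1826
0.07 206 0.1797
0.08 9 0.1787
side 92 slope -0.01781263113525655 z@0 0.18252885429081822 mean 0.1818546370930946
0.01 12 0.1818
0.02 28 0.1819
0.03 24 0.1819
0.04 26 0.1817
0.05 30 0.181
0.06 23 0.181
0.07 0 
0.08 0 
tub 1.685 spanner 1.4392857142857143 bearing 115.79166666666667
```

View pics/t10.png

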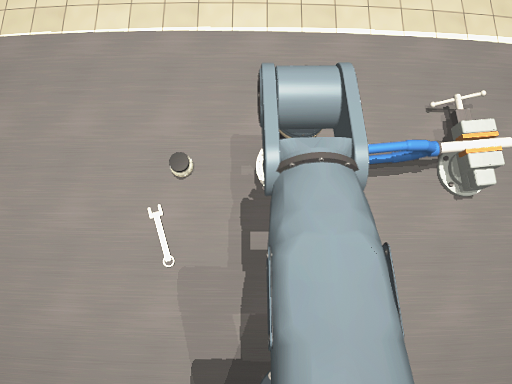

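Lever lies flat (slope ≤0.02 rad in both views), the bystanders are untouched, and the gripper is clear.

```bash
python3 -c "
from h import *
print(atz('wrist','w10',407,209,.008),atz('top','top0',339,247,.008)); print(finish_job())"
```

```text
[ 0.4080509  -0.09954737  0.008     ] [ 0.40418875 -0.09866889  0.008     ]
the job is handed in; nothing more can be done
None
```

I screwed the axle in until it was snug, folded the lever down flat and handed the job in after about 17 s. `finish_job()` reports no verdict, so the points below come from my own measurements.

- **Axle:** I turned the lever about 141° clockwise. The torque rose from its running level to about 0.45–0.48 N m, inside the 0.4–0.6 band. When I let go, the lever sprang back about 8°.
- **Lever:** I folded it from its back with the closed gripper until it stopped moving at about 13 N. After I lifted off, depth readings from the wrist and side cameras put it within 0.02 rad of flat, at the expected height.
- **Fork:** no measured tool force was above about 14 N, including the steps where I was only pushing on the lever.
- **Bystanders:** the tub and spanner look unchanged in the top camera. The arm hid the bearing from that camera at the end. The wrist camera puts the bearing about 4 mm from its starting position, close to the 2 mm calibration error, and the arm never went near it.

The head being down on the dropout is inferred from the torque rise and the lever's height. The cameras cannot resolve the 0.1 mm limit directly.

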